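Slide the dish carriage of a bench reader home against its lock and take a reading

ROBOT

A 6-joint arm with a two-finger parallel gripper is mounted at the origin on a cart in front of the work surface, level with it; the furniture and walls round the work are solid. World frame = base frame: x ahead of the robot, y to its left, z up, the work surface at z = 0. Lengths are in m, angles in rad, forces in N, time in s.
With the tool pointing down it reaches from about 0.35 to 0.975 m from the base axis. Payload 4.9 kg.
Tool frame: the origin (TCP) lies midway between the tips of the shut fingers; the grasp point (between the pads) lies 19 mm behind it; z points along the fingers, y is the line along which they close (so a half turn about z gives the same grasp; the last joint's range is limited). The gripper opens to 85 mm and grips with 20 to 120 N. Pads are 22 mm wide; open, the fingers measure 114 mm over their backs; the gripper's body (76 mm by 85 mm) begins 54 mm behind the grasp point. The pads swing forward as they close: fully open they stand 13 mm farther back than shut.
Start: joints at [1.176, 0.053, 1.613, -0, 1.476, -0.119], TCP at [0.17, 0.601, 0.231] pointing down, gripper open.
Joint ranges: [-3.01, 3.01], [-1.01, 2.22], [0.06, 2.58], [-1.02, 4.17], [0.09, 2.62], [-3.14, 3.14]. Speed limits (rad/s): [2.57, 2.57, 3.14, 3.14, 3.14, 3.14].

INTERFACE

Orientations are given as a rotation vector (axis times angle).
In Python, from station import ctrl gives the robot as it stands.
- The arm moves only by the tool step_arm, never from a script. Its argument "targets" is a list of rows, each an object with "travel": the shift along the world's x, y, z as a fraction of full scale, a list of three; "angular": the turn, a rotation vector about the world's x, y, z as a fraction of full scale, a list of three; "gripper": the opening, from 0 (shut) to 1 (fully open). In form: [{"travel": [x, y, z], "angular": [rx, ry, rz], "gripper": gripper}, ...]. A call has 1 to 10 rows; each row is the pose to reach, as a shift and turn from the pose commanded when the call began; what a row does not reach only later rows make up. Full scale, the value 1, is 0.6 m for a shift and pi/4 rad for a turn. A row lasts 1/10 s, in which the tool goes at most 50 mm and 8.59 degrees, less where a joint would pass 70% of its speed; a pose out of reach is approached as far as the arm can. A call with a number of a shift or a turn outside -1 to 1 is refused whole. A call with a gripper value outside its range is refused whole. The fingers move at their own pace and stop on an object; "squeeze" is the grip in N (left out, the last holds). Time passes only in rows, so rows that repeat a pose let the fingers close. It gives the time, the measured TCP pose, the force, the opening and the grip force at its end, in the units of the state.
- ctrl.get_obs(): the state, without advancing time (a new reading comes with each control period).
- ctrl.get_image(name): name is "scene" or "top" or "wrist"; returns a dict with "img" (384x512x3 uint8, red, green, blue), "fx", "fy", "cx", "cy" (pixels), "rvec" (rotation vector, rad) and "tvec" (3), from world to camera coordinates, as OpenCV has them. Camera axes: x right, y down, z forward; pixel columns grow to the right and rows downward; lengths in m; the calibration is good to about 2 mm. A picture is of the moment at which its call begins. There is no depth.
- ctrl.finish_job(): hands the job in; it is judged then, once.
The state is a dict: "t": time; "q": joint angles; "dq": joint speeds; "effort": joint torques, N m; "tool_pos": TCP position; "tool_rot": TCP orientation; "contact_force": force on the tool from outside, world axes, zero at the start; "wrist_torque": the same for the moment, N m; "opening": finger opening in m; "grip_force": force on a finger pad.
Only numpy, scipy, OpenCV 4.12 (cv2) and the standard library are available. Lean on these libraries where they do the work, as an engineer would, in place of code of your own. Each camera call takes 0.05 s, during which the arm holds its last target. There are 200 camera calls.

TASK

A closed culture dish lies in the carriage of the small dish reader. With the fingertips press the ribbed release paddle at the tail of the carriage and, keeping it held down all the way, push the carriage along its rail until it meets the end stop under the read head; let the paddle come up so that the carriage locks there, and only then press the square read key on top of the head all the way down and let it go. Nothing is picked up: do not touch the dish, and leave the waiting dishes, the timer and the marker where they are.

Things in the scene. Friction and masses are not known exactly. Their poses are not given: they have to be found in the camera images.
- reader: Dish reader, fixed to the worktop: grey base 325 mm long, 92 mm wide, two steel guide rods, a slotted lock strip between them, a white bridge-shaped read head at its +y end. Origin: on the worktop under mid-rail; y runs along the rail towards head and end stop (the way the carriage must go), x across, z up. It may stand turned by some 0.3 rad.
- head (a point): Centre of the top of the read head: a white box 122 mm across the rail (x) by 72 mm along it (y), 62 to 104 mm above the worktop, on two pillars outside the carriage. A round cap on it, 26 mm to +x, reaches 108 mm. Axes as the reader's.
- end_stop (a point): Middle of the two rubber bumpers of the end stop, an aluminium block across the far end of the rail (141 mm along y from the reader's origin), 32 mm above the worktop; the front edge of the carriage's deck meets it. Axes as the reader's.
- carriage (a joint): Slide of the carriage (aluminium deck 84 by 176 mm, top 37 mm above the worktop) along the reader's +y, in m: 0 = loading position, where it starts locked; 0.110 = against the end stop. While the paddle is up a tongue in the lock strip holds it (1 mm of play); it locks again every 10 mm if the paddle is let go, last at the end stop. Paddle down, it slides with 1 to 2 N of friction.
- paddle (a joint): How far the release paddle is pressed down, in m: 0 = up, 0.008 = fully down; the lock's tongue is clear of the strip from 0.007. A spring holds it up: about 2 N starts it, 5 N holds it fully down.
- paddle_top (a point): Centre of the top of the ribbed release paddle, a grey rectangle 34 mm across the rail by 36 mm along it, on the carriage 115 mm behind the dish's centre. Top 47 mm above the worktop when up, 39.5 mm when down. Axes as the reader's. Behind it nothing is higher than 43 mm.
- thumb_stop (a point): Centre of the top of the thumb stop: a black cross rib 50 mm wide and 7 mm thick, top 57 mm above the worktop, fixed to the carriage just in front of the paddle (its near face 19 mm from the paddle's centre, towards the head). A fingertip on the paddle can push against it. Axes as the reader's.
- nest (a point): Centre of the floor of the carriage's dish nest, 37 mm above the worktop; a black ring of 72 mm outer and 62 mm inner diameter, 6 mm high, stands round it. Its axes are those of the reader.
- dish: Closed culture dish, off-white, 59 mm in diameter and 15 mm high, lying loose in the nest; origin at the centre of its underside. It rides along with the carriage.
- read_key (a joint): How far the read key is pressed, in m: 0 = up, 0.004 = fully down. Spring: about 1 N starts it, 4 N holds it fully down.
- read_key_top (a point): Centre of the top of the read key, a square grey key of 22 by 20 mm on top of the read head, 111.5 mm above the worktop and 7.5 mm above the head's top when up; on the head's -x half (28 mm from its middle). Its axes are those of the reader.
- waiting_dish_a: Bystander: a dish like the one in the reader, standing on the worktop to the right of the reader; origin at the centre of its underside.
- waiting_dish_b: Bystander: a second such dish beside the first; origin at the centre of its underside.
- timer: Bystander: digital timer 60 by 64 by 20 mm on the worktop to the left of the reader; origin at the centre of its underside.
- marker: Bystander: marker pen, 134 mm long, 15 mm thick, lying on the worktop between the reader and the timer; origin at the centre of its underside.
Mind the look-alikes: they are no part of the job. What is shaped like the dish but red or yellow is not meant.

How it is judged:
By the outcome, as a careful person would: the job done as asked, in the order asked, and still so for the second after the job is handed in, with the robot touching nothing.
It also fails if it takes over 48 s, if anything falls off the work surface, if the arm or the gripper's body presses on something with over 40 N, if the wrist force passes 120 N, or if a joint passes its speed limit or range.

## Working session

There is one attempt and no reset: what is moved stays moved. The work goes in short steps, Python scripts to look and compute and a tool call to move; the robot and the scene stay as the last step left them, time stands still between calls to the robot, and variables do not carry over. Pictures are saved under pics/ and viewed, at most 10 in all, crops included, and the job is handed in when it is done.

Besides the shell and the picture viewer there is one more tool, called after "Emit:" as name(argument=value, ...) on one line, values as JSON. step_arm: Moves the arm, as the interface text tells. Its arguments: {"type":"object","properties":{"targets":{"type":"array"},"squeeze":{"type":"number"}},"required":["targets"]}

```bash
mkdir -p pics; cat > h.py <<'E'
import numpy as np, cv2, json
from station import ctrl
def shot(name, tag):
    d=ctrl.get_image(name); cv2.imwrite(f'pics/{tag}.png', d['img'][:,:,::-1])
    json.dump({k:np.array(d[k]).tolist() for k in('fx','fy','cx','cy','rvec','tvec')},open(f'pics/{tag}.json','w'))
def cal(tag):
    c=json.load(open(f'pics/{tag}.json')); K=np.array([[c['fx'],0,c['cx']],[0,c['fy'],c['cy']],[0,0,1]])
    return K,np.array(c['rvec']).ravel(),np.array(c['tvec']).ravel()
def tri(obs):  # [(tag,u,v),...]
    A=np.zeros((3,3));b=np.zeros(3);R_=[]
    for t,u,v in obs:
        K,r,tv=cal(t);R=cv2.Rodrigues(r)[0];o=-R.T@tv;d=R.T@np.linalg.inv(K)@[u,v,1];d/=np.linalg.norm(d)
        P=np.eye(3)-np.outer(d,d);A+=P;b+=P@o;R_.append((P,o))
    x=np.linalg.solve(A,b);return x,[np.linalg.norm(P@(x-o)) for P,o in R_]
def onz(t,u,v,z):
    K,r,tv=cal(t);R=cv2.Rodrigues(r)[0];o=-R.T@tv;d=R.T@np.linalg.inv(K)@[u,v,1];return o+d*(z-o[2])/d[2]
def proj(t,p):
    K,r,tv=cal(t);return cv2.projectPoints(np.array(p,float).reshape(-1,3),r,tv,K,None)[0].reshape(-1,2)
E
python3 - <<'E'
from h import *
a=[]
for n in('scene','top'): shot(n,n+'0'); a.append(cv2.imread(f'pics/{n}0.png'))
for n in('scene0','top0'):
    K,r,t=cal(n);print(n,-cv2.Rodrigues(r)[0].T@t,K[0,0])
cv2.imwrite('pics/both.png',np.hstack([cv2.resize(x,(800,600)) for x in a])[:, :1600] if 0 else cv2.resize(a[0],(800,600)))
cv2.imwrite('pics/topb.png',cv2.resize(a[1],(800,600)))
print(ctrl.get_obs())
E
```

```text
scene0 [0.18863964 0.66854088 0.89165198] 407.7260187609671
top0 [ 0.46486189 -0.18684035  1.16130306] 356.7318276015917
{'t': 0.1, 'q': array([ 1.17598139e+00,  5.32823839e-02,  1.61413254e+00,  1.11126403e-05,
        1.47601776e+00, -1.19004338e-01]), 'dq': array([ 0.00029027, -0.00206872, -0.00429553,  0.00032937, -0.00329661,
       -0.00143486]), 'effort': array([ 6.18140803e-04, -3.94902241e+01, -3.71363640e+01, -1.12696482e-04,
        3.84905987e-03,  8.64376346e-06]), 'tool_pos': array([0.16998761, 0.60085992, 0.23020563]), 'tool_rot': array([-4.31806092e-01, -3.11129161e+00,  2.79061312e-03]), 'contact_force': array([-0.44900366, -0.09490121, -0.02121351]), 'wrist_torque': array([0.04446015, 0.0178963 , 0.02304508]), 'grip_force': 0.0, 'opening': 0.08536211503252905}
```

View pics/both.png

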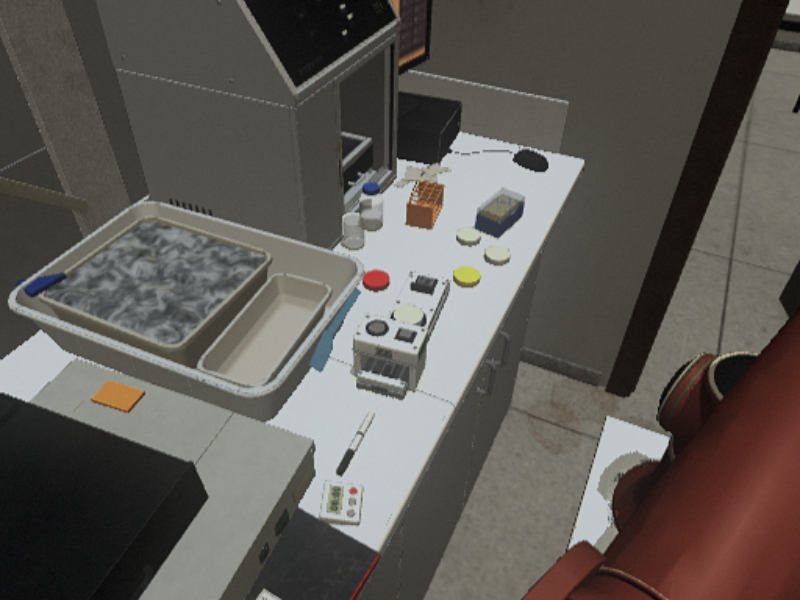

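View pics/topb.png

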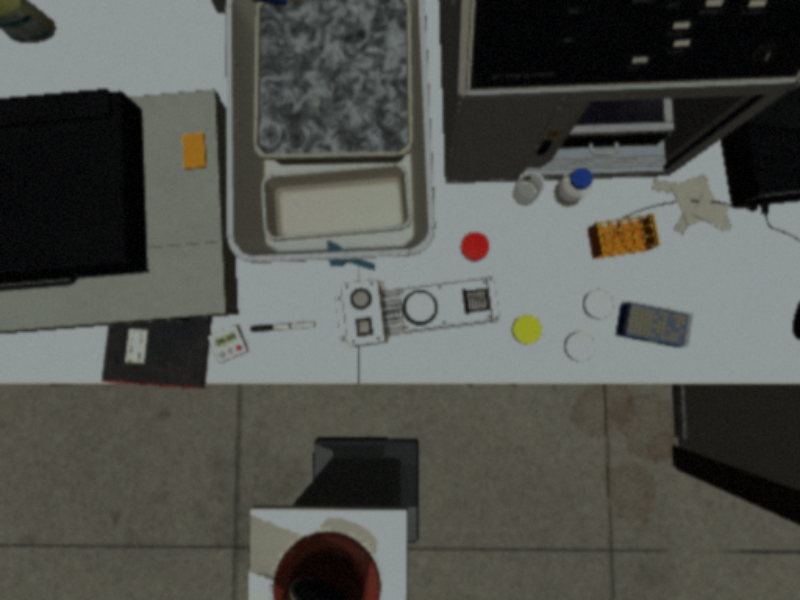

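The scene shows the reader with its head at about (390,345) and paddle at (425,285), the dish between them. The top view has head (362,312), dish (420,307), paddle (477,300). Look-alikes: the red (475,246) and yellow (527,329) discs and the waiting dishes at (598,304) and (580,346), all in the top view. I choose the reader's own parts.

```bash
python3 - <<'E'
from h import *
a=cv2.imread('pics/scene0.png');b=cv2.imread('pics/top0.png')
print(proj('top0',[[0,0,0],[.17,.6,.23],[.5,0,0]]), proj('scene0',[[0.17,.6,.23]]))
# scene crop: cols 215-295, rows 165-260 x6 ; top crop cols 210-330 rows 170-230 x6
ca=cv2.resize(a[165:260,215:300],None,fx=6,fy=6,interpolation=cv2.INTER_CUBIC)
cb=cv2.resize(b[170:230,210:325],None,fx=6.9,fy=6.9,interpolation=cv2.INTER_CUBIC)
cv2.imwrite('pics/ca.png',ca);cv2.imwrite('pics/cb.png',cb);print(ca.shape,cb.shape)
E
```

```text
[[208.83356951 375.03901824]
 [-37.27816845 340.77045122]
 [210.85123241 214.65918419]] [[282.53277153 592.42976478]]
(570, 510, 3) (414, 794, 3)
```

View pics/ca.png

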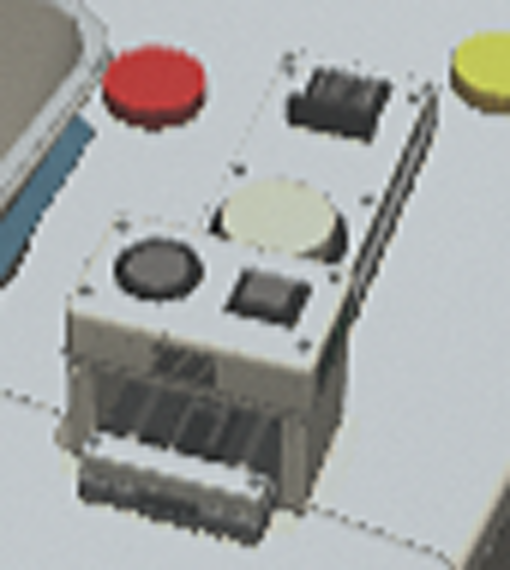

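View pics/cb.png

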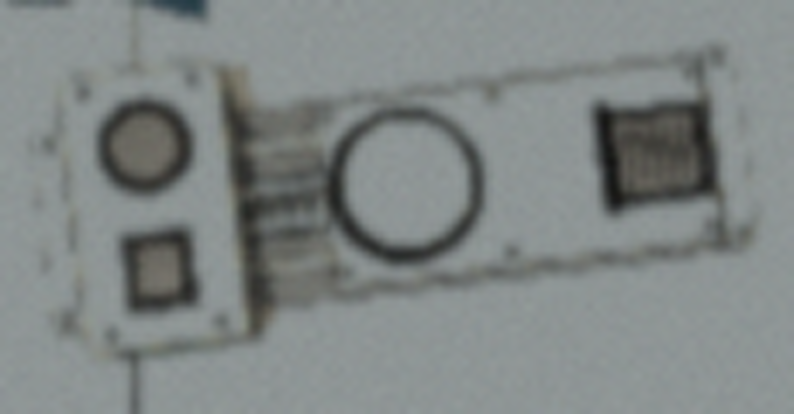

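Scene crop: key top (273,294), cap (158,267), dish top (281,218), paddle (350,90), thumb stop in front of it. Top crop: key (162,270), cap (146,147), nest ring (406,185), paddle (660,154), thumb stop (608,157). The parts match the description.

```bash
python3 - <<'E'
from h import *
S=lambda x,y:('scene0',(x+.5)/6-.5+215,(y+.5)/6-.5+165)
T=lambda x,y:('top0',(x+.5)/6.9-.5+210,(y+.5)/6.9-.5+170)
P=dict(key=(S(273,293),T(162,270),.1115),cap=(S(158,267),T(146,147),.108),dish=(S(281,217),T(406,185),.054),paddle=(S(352,90),T(660,154),.047))
for k,(s,t,z) in P.items():
    x,e=tri([s,t]);print(k,x.round(4),np.round(e,4),'top@z',onz(*t,z).round(4),'scene@z',onz(*s,z).round(4))
# top-only frame fit
k=onz(*P['key'][1],.1115);c=onz(*P['cap'][1],.108);r=onz(*T(406,185),.043);p=onz(*T(660,154),.047)
d=(r-p)[:2];print('yaw from rail',np.arctan2(d[1],d[0]),np.linalg.norm(d),'key->cap',(c-k)[:2],np.linalg.norm((c-k)[:2]),np.arctan2(*(c-k)[[1,0]]))
E
```

```text
key [ 0.5132 -0.0833  0.1067] [0.0011 0.0011] top@z [ 0.5141 -0.0834  0.1115] scene@z [ 0.5101 -0.079   0.1115]
cap [ 0.5676 -0.0756  0.1064] [0.0002 0.0002] top@z [ 0.5672 -0.0758  0.108 ] scene@z [ 0.5669 -0.074   0.108 ]
dish [ 0.5546 -0.188   0.0528] [0.0004 0.0004] top@z [ 0.5549 -0.1878  0.054 ] scene@z [ 0.5538 -0.1868  0.054 ]
paddle [ 0.567  -0.3035  0.0486] [0.0022 0.0022] top@z [ 0.5692 -0.303   0.047 ] scene@z [ 0.5656 -0.3059  0.047 ]
yaw from rail 1.6870939315079179 0.11591385228637126 key->cap [0.05317322 0.00759928] 0.05371350465848148 0.141954313954436
```

```bash
python3 - <<'E'
from h import *
from scipy.spatial.transform import Rotation as R
o=ctrl.get_obs();r=R.from_rotvec(o['tool_rot']);print(r.as_matrix().round(3))
yaw=.125
for s in(1,-1):
    y=s*np.array([np.cos(yaw),np.sin(yaw),0]);z=np.array([0,0,-1.]);x=np.cross(y,z)
    print(s,((R.from_matrix(np.c_[x,y,z])*r.inv()).as_rotvec()/(np.pi/4)).round(4))
E
```

```text
[[-0.962  0.272 -0.001]
 [ 0.272  0.962 -0.002]
 [ 0.    -0.002 -1.   ]]
1 [ 1.4000e-03 -2.1000e-03 -1.4897e+00]
-1 [2.3000e-03 1.5000e-03 2.5103e+00]
```

Emit:
step_arm(targets=[{"travel":[0.38,-0.75,0.03],"angular":[0,0,-0.75],"gripper":0},{"travel":[0.38,-0.75,0.03],"angular":[0,0,-0.75],"gripper":0},{"travel":[0.38,-0.75,0.03],"angular":[0,0,-0.75],"gripper":0},{"travel":[0.38,-0.75,0.03],"angular":[0,0,-0.75],"gripper":0},{"travel":[0.38,-0.75,0.03],"angular":[0,0,-0.75],"gripper":0},{"travel":[0.38,-0.75,0.03],"angular":[0,0,-0.75],"gripper":0},{"travel":[0.38,-0.75,0.03],"angular":[0,0,-0.75],"gripper":0},{"travel":[0.38,-0.75,0.03],"angular":[0,0,-0.75],"gripper":0},{"travel":[0.38,-0.75,0.03],"angular":[0,0,-0.75],"gripper":0},{"travel":[0.38,-0.75,0.03],"angular":[0,0,-0.75],"gripper":0}])

```text
t: 1.1
tool_pos: [0.3962, 0.1537, 0.249]
tool_rot: [1.316, 2.852, 0.0]
contact_force: [0.3, 0.2, 0.0]
opening: -0.0002
grip_force: 0.0
```

Emit:
step_arm(targets=[{"travel":[0.28,-0.76,0],"angular":[0,0,-0.74],"gripper":0},{"travel":[0.28,-0.76,0],"angular":[0,0,-0.74],"gripper":0},{"travel":[0.28,-0.76,0],"angular":[0,0,-0.74],"gripper":0},{"travel":[0.28,-0.76,0],"angular":[0,0,-0.74],"gripper":0},{"travel":[0.28,-0.76,0],"angular":[0,0,-0.74],"gripper":0},{"travel":[0.28,-0.76,0],"angular":[0,0,-0.74],"gripper":0},{"travel":[0.28,-0.76,0],"angular":[0,0,-0.74],"gripper":0},{"travel":[0.28,-0.76,0],"angular":[0,0,-0.74],"gripper":0},{"travel":[0.28,-0.76,0],"angular":[0,0,-0.74],"gripper":0},{"travel":[0.28,-0.76,0],"angular":[0,0,-0.74],"gripper":0}])

```text
t: 2.1
tool_pos: [0.5641, -0.3032, 0.2481]
tool_rot: [-2.08, -2.353, 0.001]
contact_force: [1.0, 0.6, -0.2]
opening: 0.0001
grip_force: 0.0
```

```bash
python3 - <<'E'
from h import *
o=ctrl.get_obs();print(o['tool_pos'],o['tool_rot'],o['contact_force'])
shot('wrist','w1');a=cv2.imread('pics/w1.png');cv2.imwrite('pics/w1b.png',cv2.resize(a,(800,600)))
y=np.array([-.125,.992,0]);p=np.array([.568,-.304,.047])
print((proj('w1',[p,p+.115*y,[.5141,-.0834,.1115],[.567,-.0757,.108],o['tool_pos']])*800/512).round(1))
E
```

```text
[ 0.5641251  -0.30318561  0.24811063] [-2.07991819e+00 -2.35314651e+00  6.21386994e-04] [ 0.98863149  0.64666734 -0.1632003 ]
[[ 402.1  269. ]
 [ 402.2  120.4]
 [ 354.7 -119.8]
 [ 454.8 -118.2]
 [ 397.8  384.7]]
```

View pics/w1b.png

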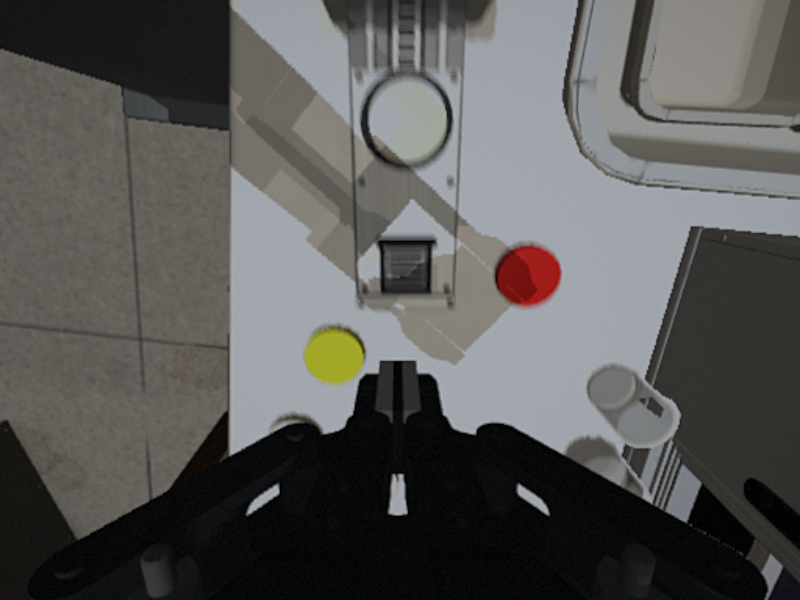

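The wrist picture shows the paddle at (406,269) and the ring at (406,119). Predicted were (402,269) and (402,120), about 3 mm off to +x. The rail runs straight up the image, so the yaw of 0.125 fits. I'll aim for paddle x ≈ 0.570.

Emit:
step_arm(targets=[{"travel":[0.007,0,-0.08],"angular":[0,0,0],"gripper":0},{"travel":[0.007,0,-0.16],"angular":[0,0,0],"gripper":0},{"travel":[0.007,0,-0.24],"angular":[0,0,0],"gripper":0},{"travel":[0.007,0,-0.307],"angular":[0,0,0],"gripper":0},{"travel":[0.007,0,-0.307],"angular":[0,0,0],"gripper":0},{"travel":[0.007,0,-0.307],"angular":[0,0,0],"gripper":0}])

```text
t: 2.75
tool_pos: [0.5678, -0.2999, 0.0646]
tool_rot: [-2.077, -2.354, 0.0]
contact_force: [0.4, -1.1, 1.8]
opening: -0.0
grip_force: 0.0
```

```bash
python3 - <<'E'
from h import *
o=ctrl.get_obs();print(o['tool_pos'],o['contact_force'],o['wrist_torque'])
shot('wrist','w2');a=cv2.imread('pics/w2.png');cv2.imwrite('pics/w2b.png',cv2.resize(a,(800,600)))
E
```

```text
[ 0.56783616 -0.29993395  0.06464984] [ 0.36117803 -1.06818382  1.76139573] [-0.00350244 -0.0212507   0.02183016]
```

View pics/w2b.png

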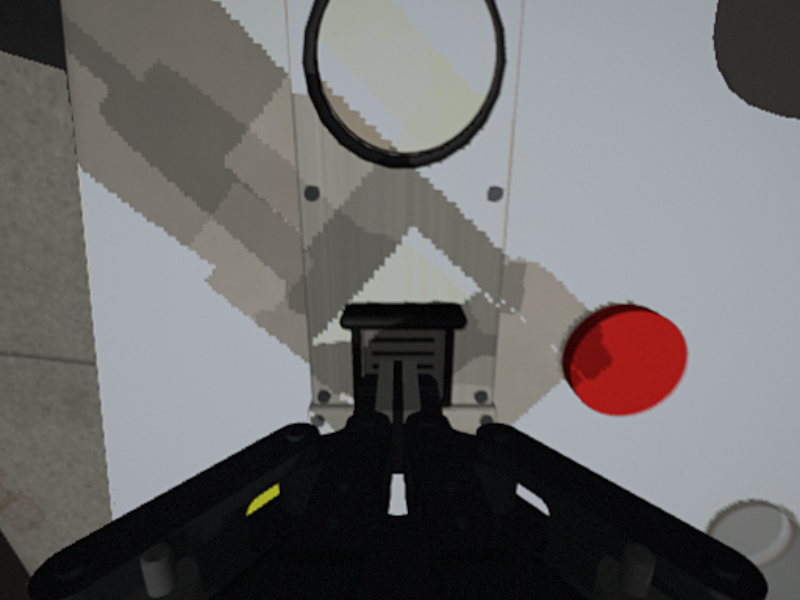

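The tip (398,365) is over the paddle (404 centre), with the thumb stop at (404,316). I'll shift 2.5 mm to +x and 3 mm back, then press.

Emit:
step_arm(targets=[{"travel":[0.004,-0.006,0],"angular":[0,0,0],"gripper":0},{"travel":[0.004,-0.006,-0.01],"angular":[0,0,0],"gripper":0},{"travel":[0.004,-0.006,-0.02],"angular":[0,0,0],"gripper":0},{"travel":[0.004,-0.006,-0.03],"angular":[0,0,0],"gripper":0},{"travel":[0.004,-0.006,-0.036],"angular":[0,0,0],"gripper":0},{"travel":[0.004,-0.006,-0.042],"angular":[0,0,0],"gripper":0},{"travel":[0.004,-0.006,-0.042],"angular":[0,0,0],"gripper":0}])

```text
t: 3.5
tool_pos: [0.5708, -0.3041, 0.0399]
tool_rot: [2.078, 2.355, 0.0]
contact_force: [-1.3, 0.3, 4.7]
opening: -0.0002
grip_force: 2.3
```

Emit:
step_arm(targets=[{"travel":[0,0,-0.002],"angular":[0,0,0],"gripper":0},{"travel":[0,0,-0.004],"angular":[0,0,0],"gripper":0},{"travel":[0,0,-0.004],"angular":[0,0,0],"gripper":0}])

```text
t: 3.8
tool_pos: [0.5709, -0.3042, 0.0389]
tool_rot: [2.078, 2.356, -0.0]
contact_force: [-3.5, 1.5, 8.7]
opening: 0.0002
grip_force: 4.8
```

Emit:
step_arm(targets=[{"travel":[-0.001,0.007,-0.001],"angular":[0,0,0],"gripper":0},{"travel":[-0.002,0.014,-0.001],"angular":[0,0,0],"gripper":0},{"travel":[-0.003,0.021,-0.001],"angular":[0,0,0],"gripper":0},{"travel":[-0.004,0.03,-0.001],"angular":[0,0,0],"gripper":0},{"travel":[-0.005,0.04,-0.001],"angular":[0,0,0],"gripper":0},{"travel":[-0.006,0.05,-0.001],"angular":[0,0,0],"gripper":0}])

```text
t: 4.4
tool_pos: [0.5675, -0.2755, 0.0389]
tool_rot: [2.077, 2.354, -0.003]
contact_force: [-4.2, -2.2, 10.2]
opening: 0.0001
grip_force: 5.2
```

Emit:
step_arm(targets=[{"travel":[-0.0015,0.014,0],"angular":[0,0,0],"gripper":0},{"travel":[-0.003,0.028,0],"angular":[0,0,0],"gripper":0},{"travel":[-0.005,0.042,0],"angular":[0,0,0],"gripper":0},{"travel":[-0.007,0.056,0],"angular":[0,0,0],"gripper":0},{"travel":[-0.009,0.07,0],"angular":[0,0,0],"gripper":0},{"travel":[-0.0105,0.084,0],"angular":[0,0,0],"gripper":0},{"travel":[-0.012,0.096,0],"angular":[0,0,0],"gripper":0},{"travel":[-0.0135,0.108,0],"angular":[0,0,0],"gripper":0},{"travel":[-0.0145,0.116,0],"angular":[0,0,0],"gripper":0}])

```text
t: 5.3
tool_pos: [0.5588, -0.2055, 0.0389]
tool_rot: [2.076, 2.354, -0.003]
contact_force: [-4.5, -2.8, 10.0]
opening: 0.0001
grip_force: 5.6
```

```bash
python3 - <<'E'
from h import *
o=ctrl.get_obs();print(o['tool_pos'],o['contact_force'])
shot('wrist','w3');a=cv2.imread('pics/w3.png');cv2.imwrite('pics/w3b.png',cv2.resize(a,(800,600)))
E
```

```text
[ 0.55879799 -0.20545485  0.03891981] [-4.53754645 -2.7659741  10.01313808]
```

View pics/w3b.png

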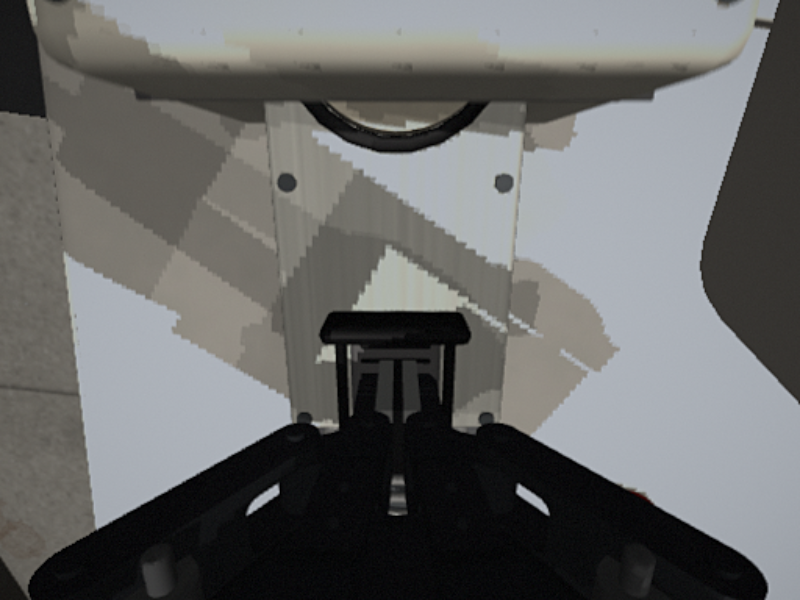

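The carriage has gone about 99 mm with the paddle held down, and the dish is going under the head. The tip (398,362) sits just behind the thumb stop (395,328). I'll go on slowly to the end stop.

Emit:
step_arm(targets=[{"travel":[-0.0006,0.005,0],"angular":[0,0,0],"gripper":0},{"travel":[-0.0012,0.01,0],"angular":[0,0,0],"gripper":0},{"travel":[-0.0018,0.015,0],"angular":[0,0,0],"gripper":0},{"travel":[-0.0024,0.02,0],"angular":[0,0,0],"gripper":0},{"travel":[-0.003,0.025,0],"angular":[0,0,0],"gripper":0}])

```text
t: 5.85
tool_pos: [0.5579, -0.1917, 0.039]
tool_rot: [2.074, 2.351, -0.003]
contact_force: [-0.3, -5.1, 6.5]
opening: 0.0001
grip_force: 3.6
```

Emit:
step_arm(targets=[{"travel":[-0.0003,0.002,-0.002],"angular":[0,0,0],"gripper":0},{"travel":[-0.0006,0.005,-0.002],"angular":[0,0,0],"gripper":0},{"travel":[-0.001,0.008,-0.002],"angular":[0,0,0],"gripper":0},{"travel":[-0.0012,0.01,-0.002],"angular":[0,0,0],"gripper":0}])

```text
t: 6.25
tool_pos: [0.5584, -0.1868, 0.0389]
tool_rot: [2.072, 2.349, -0.002]
contact_force: [-0.1, -6.3, 8.4]
opening: -0.0004
grip_force: 4.7
```

Emit:
step_arm(targets=[{"travel":[-0.0003,0.003,0],"angular":[0,0,0],"gripper":0},{"travel":[-0.0008,0.006,0],"angular":[0,0,0],"gripper":0},{"travel":[-0.001,0.008,0],"angular":[0,0,0],"gripper":0},{"travel":[-0.001,0.008,0],"angular":[0,0,0],"gripper":0}])

```text
t: 6.65
tool_pos: [0.5582, -0.1837, 0.0389]
tool_rot: [2.069, 2.346, -0.005]
contact_force: [1.4, -13.5, 6.4]
opening: 0.0001
grip_force: 7.8
```

```bash
python3 - <<'E'
from h import *
o=ctrl.get_obs();print(o['tool_pos'],o['contact_force'])
shot('wrist','w4');a=cv2.imread('pics/w4.png')
shot('scene','s4');b=cv2.imread('pics/s4.png')
cv2.imwrite('pics/m4.png',np.hstack([cv2.resize(a,(400,300)),cv2.resize(b[140:260,200:330],(325,300))]))
E
```

```text
[ 0.55821619 -0.18371266  0.03894889] [  1.44736104 -13.54557891   6.35862043]
```

View pics/m4.png

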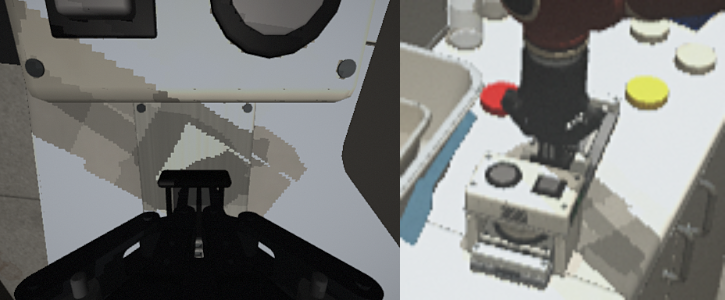

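The tip presses on the thumb stop with 13 N and no longer advances. The dish is visible under the head in the scene view (525,235), so the carriage is at the end stop. Now I'll lift straight up to let it lock.

Emit:
step_arm(targets=[{"travel":[0,0,0.005],"angular":[0,0,0],"gripper":0},{"travel":[0,0,0.012],"angular":[0,0,0],"gripper":0},{"travel":[0,-0.002,0.02],"angular":[0,0,0],"gripper":0},{"travel":[0,-0.008,0.028],"angular":[0,0,0],"gripper":0},{"travel":[0,-0.012,0.05],"angular":[0,0,0],"gripper":0},{"travel":[0,-0.012,0.1],"angular":[0,0,0],"gripper":0},{"travel":[0,-0.012,0.18],"angular":[0,0,0],"gripper":0},{"travel":[0,-0.012,0.25],"angular":[0,0,0],"gripper":0},{"travel":[0,-0.012,0.25],"angular":[0,0,0],"gripper":0}])

```text
t: 7.65
tool_pos: [0.5591, -0.1872, 0.1947]
tool_rot: [2.069, 2.346, 0.007]
contact_force: [0.4, 1.1, 1.5]
opening: 0.0003
grip_force: 0.0
```

```bash
python3 - <<'E'
from h import *
o=ctrl.get_obs();print(o['tool_pos'],o['contact_force'])
shot('wrist','w5');a=cv2.imread('pics/w5.png');cv2.imwrite('pics/w5b.png',cv2.resize(a,(800,600)))
print((proj('w5',[[.5141,-.0834,.1115],[.567,-.0757,.108],[.567-.019*.125-.1*.125-.0,-.304+.109,.047]])*800/512).round(1))
E
```

```text
[ 0.55907224 -0.18715331  0.19467461] [0.4247558  1.0755692  1.50449285]
[[330.5 102.2]
 [439.3 101.1]
 [384.  291.8]]
```

View pics/w5b.png

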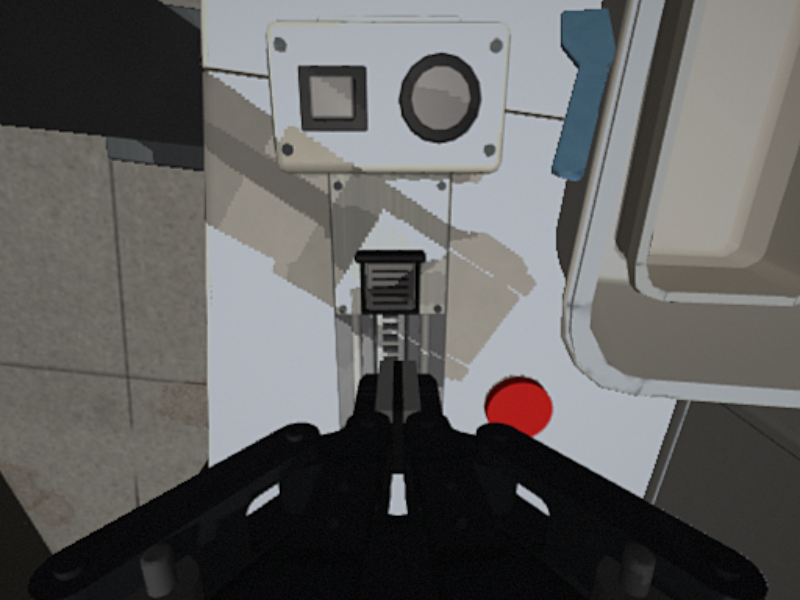

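The paddle is up at (390,287). It and the head (key (332,98), cap (440,97)) lie off the prediction by the same amount, so the carriage has travelled its 110 mm. The key is at about (0.515, -0.082).

Emit:
step_arm(targets=[{"travel":[-0.037,0.088,0],"angular":[0,0,0],"gripper":0},{"travel":[-0.074,0.175,-0.03],"angular":[0,0,0],"gripper":0},{"travel":[-0.074,0.175,-0.07],"angular":[0,0,0],"gripper":0},{"travel":[-0.074,0.175,-0.1],"angular":[0,0,0],"gripper":0},{"travel":[-0.074,0.175,-0.1],"angular":[0,0,0],"gripper":0},{"travel":[-0.074,0.175,-0.1],"angular":[0,0,0],"gripper":0}])

```text
t: 8.3
tool_pos: [0.5101, -0.0805, 0.1247]
tool_rot: [-2.077, -2.354, 0.001]
contact_force: [0.9, -0.4, 0.7]
opening: 0.0001
grip_force: 0.0
```

```bash
python3 - <<'E'
from h import *
o=ctrl.get_obs();print(o['tool_pos'],o['contact_force'])
shot('wrist','w6');a=cv2.imread('pics/w6.png');cv2.imwrite('pics/w6b.png',cv2.resize(a,(800,600)))
E
```

```text
[ 0.5101328  -0.08048627  0.12470149] [ 0.93088587 -0.41953804  0.68644311]
```

View pics/w6b.png

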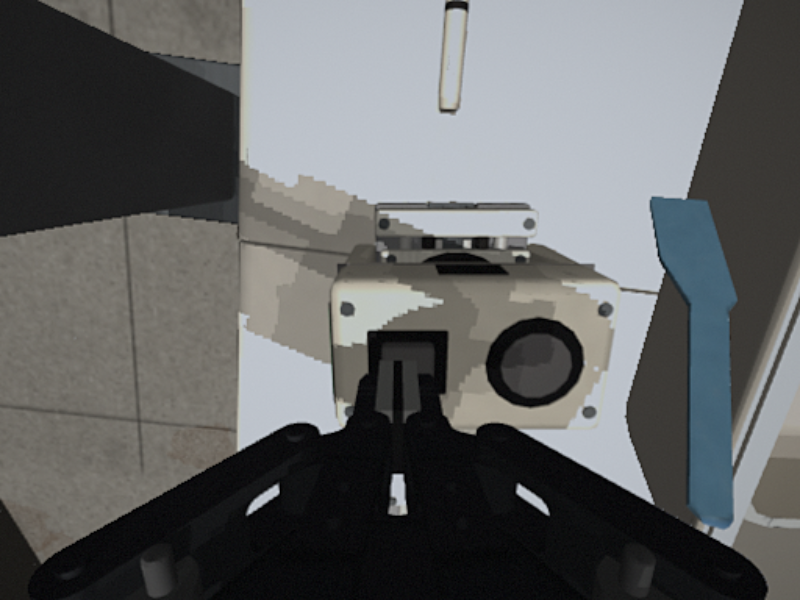

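```bash
python3 - <<'E'
from h import *
print((proj('w6',[[.5145,-.082,.1115],[.5145,-.078,.1115],[.568,-.0757,.108],[.5101,-.0805,.1247]])*800/512).round(1))
print(onz('w6',535*.64,362*.64,.108),onz('w6',408*.64,363*.64,.107))
E
```

```text
[[407.9 373.5]
 [409.2 364.7]
 [536.6 370.5]
 [397.7 384.7]]
[ 0.56649315 -0.07195871  0.108     ] [ 0.51431334 -0.07945601  0.107     ]
```

The key's frame is centred at (408,363), with the tip at (398,385), so I'll shift 4 mm to +x and press.

Emit:
step_arm(targets=[{"travel":[0.007,0,0],"angular":[0,0,0],"gripper":0},{"travel":[0.007,0,-0.01],"angular":[0,0,0],"gripper":0},{"travel":[0.007,0,-0.018],"angular":[0,0,0],"gripper":0},{"travel":[0.007,0,-0.024],"angular":[0,0,0],"gripper":0},{"travel":[0.007,0,-0.029],"angular":[0,0,0],"gripper":0},{"travel":[0.007,0,-0.031],"angular":[0,0,0],"gripper":0},{"travel":[0.007,0,-0.031],"angular":[0,0,0],"gripper":0}])

```text
t: 9.05
tool_pos: [0.515, -0.0809, 0.1075]
tool_rot: [-2.079, -2.356, 0.001]
contact_force: [-2.2, -0.8, 4.2]
opening: 0.0002
grip_force: 2.2
```

Emit:
step_arm(targets=[{"travel":[0,0,-0.002],"angular":[0,0,0],"gripper":0},{"travel":[0,0,-0.004],"angular":[0,0,0],"gripper":0},{"travel":[0,0,-0.005],"angular":[0,0,0],"gripper":0},{"travel":[0,0,-0.005],"angular":[0,0,0],"gripper":0}])

```text
t: 9.45
tool_pos: [0.5152, -0.0809, 0.1072]
tool_rot: [-2.078, -2.355, 0.001]
contact_force: [-10.1, 2.7, 17.6]
opening: -0.0
grip_force: 9.2
```

Force rose from 4 to 18 N with only 0.3 mm more travel, so the key is fully down. Releasing and moving clear.

Emit:
step_arm(targets=[{"travel":[0,0,0.005],"angular":[0,0,0],"gripper":0},{"travel":[0,0,0.03],"angular":[0,0,0],"gripper":0},{"travel":[0,0,0.1],"angular":[0,0,0],"gripper":0},{"travel":[0,-0.06,0.18],"angular":[0,0,0],"gripper":0},{"travel":[0,-0.14,0.22],"angular":[0,0,0],"gripper":0},{"travel":[0,-0.17,0.22],"angular":[0,0,0],"gripper":0},{"travel":[0,-0.17,0.22],"angular":[0,0,0],"gripper":0}])

```text
t: 10.15
tool_pos: [0.5158, -0.1861, 0.2388]
tool_rot: [2.08, 2.348, 0.001]
contact_force: [0.1, -0.0, -0.1]
opening: -0.0
grip_force: 0.0
```

```bash
python3 - <<'E'
from h import *
o=ctrl.get_obs();print(o['tool_pos'],o['contact_force'])
shot('wrist','w7');a=cv2.imread('pics/w7.png');cv2.imwrite('pics/w7b.png',cv2.resize(a,(800,600)))
E
```

```text
[ 0.51578425 -0.18608876  0.23883814] [ 0.0820072  -0.00989614 -0.12151459]
```

View pics/w7b.png

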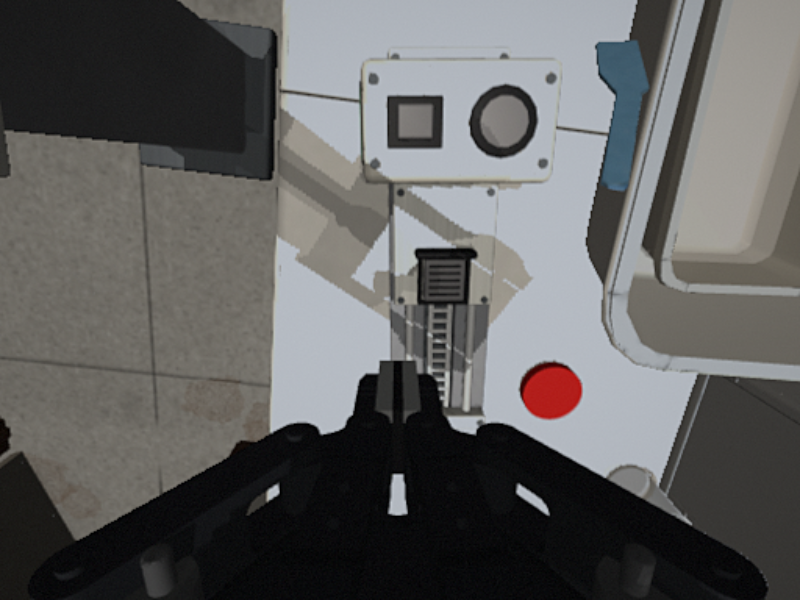

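The key (415,121) is up, the paddle (443,280) is up, the carriage is still at the head, and the gripper is clear. Handing in.

```bash
python3 -c "from station import ctrl; print(ctrl.finish_job())"
```

```text
the job is handed in; nothing more can be done
None
```

I pushed the carriage to the end stop with the paddle held down, let the paddle up there, then pressed the read key fully down and released it, and handed the job in at about 10 s; the lock was judged only from pictures (paddle up, carriage still at the head), and I viewed 11 pictures, one over the limit of 10.

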